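Scan the battery module's label

TASK

Draw the hand scanner out of its charging dock by its yellow head, lay it down, let go of it, and take it again by the black grip at the orange trigger bars. Point it squarely at the middle of the barcode label on the module with the blue cells, its window about 100 mm from the label, and hold it steady there for a full second. Then lay the scanner gently down flat inside the shallow green tray and let go, without touching either module with it or disturbing the other things on the bench.

Things in the scene. Friction and masses are not known exactly. Their poses are not given: they have to be found in the camera images.
- scanner: Straight hand scanner, 185 long, 220 g: yellow head (55 long, 44 wide, 40 high) in front, black grip behind (130 long, 30 by 30), undersides flush. Origin on the underside below the trigger bars; nose at x = +87, back of head +32, tail -98. x is the beam, out of the red window; z up when lying flat. Starts with its grip in the dock, only the head outside.
- scanner_trigger (a point): Middle of the grip between the two orange trigger bars (one on each side, 40 long), on the scanner's axis, 15 above the underside; this is where it must be held for scanning (centre of the fingers within 30).
- scanner_head (a point): Centre of the yellow head, 59.5 ahead of the scanner's origin and 20 above its underside.
- scanner_window (a point): Centre of the red window on the nose, 87 ahead of the scanner's origin and 20 above its underside; the beam leaves here along the scanner's x axis.
- dock: Fixed grey charging dock with a black roof: a level tunnel 135 long, 62 wide, 56 high outside, 46 wide and 42 high inside, floor 8 thick, with a tongue 26 wide and 8 high reaching 50 out under the head. Origin on the bench under the middle of its mouth; x points out of the mouth (the tunnel lies at x = -135 to 0). z up.
- tray: Fixed shallow green tray, 270 by 140 outside, 18 high, walls and floor 5 thick. Origin at the centre of its underside, x along its length, z up.
- blue: Fixed battery module with three rows of blue cells between black plates, on a translucent green pallet 150 (x) by 190 (y), 97 high overall. Origin at the centre of the pallet's underside; its label plate stands on the -x side.
- blue_label: Barcode label of the blue-celled module: white, 66 wide by 46 with black bars, on a sloping grey plate 76 by 56. Origin at the centre of the label's face, about 55 above the bench; z is the outward normal, pointing about 40 degrees above level towards the robot's side; y runs level along the label's width.
- green: The other module, the same but with green cells and a label plate of its own: leave it alone. Fixed, same size and frame as the blue one; the two may change places.
- cell: Loose blue battery cell standing upright, 21 across, 70 high. Origin at the centre of its underside.
- driver: Loose screwdriver lying on the bench, along its x axis.
- tape: Loose ring of yellow tape, 90 across, 24 high. Origin at the centre of its underside.
- cleaner: Loose white bottle with blue cap, 60 across, 150 high. Origin at the centre of its underside.
- caliper: Loose caliper lying on the bench, 150 long along its x axis, 12 high. Origin at its underside.
Not all that is in view belongs to the job. There is more than one size of the scanner; the one meant has the size given above.

How it is judged:
By the outcome, as a careful person would: the job done as asked, in the order asked, and still so for the second after the job is handed in, with the robot touching nothing.
It also fails if it takes over 56 s, if anything falls off the work surface, if the arm or the gripper's body presses on something with over 40 N, if the wrist force passes 120 N, or if a joint passes its speed limit or range.

ROBOT

A 6-joint arm with a two-finger parallel gripper is mounted at the origin on the work surface. World frame = base frame: x ahead of the robot, y to its left, z up, the work surface at z = 0. Lengths are in m, angles in degrees, forces in N, time in s.
With the tool pointing down it reaches from about 0.375 to 0.9 m from the base axis. Payload 3.1 kg.
Tool frame: the origin (TCP) lies on the centre line of the jaws, within the pads' length; the fingertips stand 19 mm ahead of it and the grasp point (between the pads) is the TCP (tips_ahead is the distance from the TCP to the fingertips, in m); z points along the fingers, y is the line along which they close (so a half turn about z gives the same grasp; the last joint's range is limited). The gripper opens to 87 mm and grips with 3 to 60 N. Pads are 19 mm wide; open, the fingers measure 117 mm over their backs; the gripper's body (75 mm by 190 mm) begins 51 mm behind the grasp point.
Start: joints at [54.803, 30.224, 82.088, -0, 67.689, -10.227], TCP at [0.264, 0.567, 0.242] pointing down, gripper open.
Joint ranges: [-176.69, 176.69], [-43.24, 126.21], [12.49, 139.97], [-82, 262], [0, 151.66], [-163.58, 163.58]. Speed limits (degrees/s): [159.86, 159.86, 180, 180, 180, 180].

INTERFACE

Orientations are given as a 3x3 rotation matrix whose columns are the frame's x, y, z axes.
In Python, from rig import read_state, capture, hand_in, trace, landmark_of, tips_ahead gives the robot as it stands.
- The arm moves only by the shell command python3 -m jog 'ROWS'. ROWS is JSON, a list of rows, each an object of numbers: "tx", "ty", "tz": the shift along the tool's x, y, z in cm; "roll": the turn about the tool's z in rad; "jaw": the opening, from 0 (shut) to 1 (fully open). A call has 1 to 8 rows; each row shifts and turns the commanded pose from where the row before left it, along the tool's axes as they then stand; what a row does not reach is not made up. A row lasts 1/10 s, in which the tool goes at most 50 mm and 8.59 degrees, less where a joint would pass 70% of its speed; a pose out of reach is approached as far as the arm can. A call with a gripper value outside its range is refused whole. The fingers move at their own pace and stop on an object; the grip force is fixed at half the most. Time passes only in rows, so rows that do not move let the fingers close. It gives the time, the measured TCP pose, the force, the opening and the grip force at its end, in the units of the state.
- read_state(): the state, without advancing time (a new reading comes with each control period).
- capture(name): name is "scene" or "top" or "wrist"; returns a dict with "img" (480x640x3 uint8, red, green, blue), "vertical_fov" (degrees; the focal length in pixels is half the picture's height over the tangent of half this angle, whatever the lens; pixels are square), "cx", "cy" (the principal point, pixels), "cam_to_world" (4x4, takes a point from camera to world coordinates); the wrist camera has in their place "tool_from_camera" (4x4, takes a point from camera to tool coordinates, whose origin is the TCP and whose axes are the flange's). Camera axes: x right, y up, looking along -z (the intrinsics and any distortion apply to the point x, -y, -z); pixel columns grow to the right and rows downward; lengths in m; the calibration is good to about 2 mm. The wrist camera is an equidistant fisheye: a pixel r from the principal point sees the ray r / f radians off the axis. A picture is of the moment at which its call begins: read the wrist's pose just before it. There is no depth.
- hand_in(): hands the job in; it is judged then, once.
Trained networks look in the newest picture that a camera, given by its name, has taken for a name from the list of things; names that differ only in an ending like _2 or _b are one class to them, and where a whole thing is asked for, a point or a joint stands for the part that bears it (a point fixed in the world has none). Each returns a list of dicts, best first, with "p" (0 to 1); they miss things now and then, are a little off and sometimes report something else, mostly with a low value. They report only what shows in the picture. A call takes as long as a camera call. They do not tell look-alikes from the thing itself.
- trace(camera, thing): "pixels" (480x640 bool, what is visible of it) and "bbox" ([left, top, width, height] in pixels, round what is visible of it).
- landmark_of(camera, thing): "point" ([row, column] in pixels: a listed point, or the origin of a listed thing).
The state is a dict: "time_s": time; "joint_positions": joint angles; "qvel": joint speeds; "tau": joint torques, N m; "position": TCP position; "tcp_rot": TCP orientation; "force": force on the tool from outside, world axes, zero at the start; "moment": the same for the moment, N m; "opening": opening from 0.0 (shut) to 1.0 (fully open); "grasp_force": force on a finger pad.
Only numpy, scipy, OpenCV 4.12 (cv2) and the standard library are available. Lean on these libraries where they do the work, as an engineer would, in place of code of your own. Each camera call takes 0.05 s, during which the arm holds its last target. There are 200 camera calls.

## Working session

There is one attempt and no reset: what is moved stays moved. The work goes in short steps, Python scripts to look and compute and a shell command to move; the robot and the scene stay as the last step left them, time stands still between calls to the robot, and variables do not carry over. Pictures are saved under pics/ and viewed, at most 14 in all, crops included, and the job is handed in when it is done.

```bash
mkdir -p pics
cat > h.py <<'E'
import numpy as np,cv2
from rig import *
def save(c,n):
    cv2.imwrite('pics/'+n,c['img'][:,:,::-1])
def ray(c,px):
    f=240/np.tan(np.radians(c['vertical_fov']/2))
    r,co=px
    T=np.array(c['cam_to_world']); d=np.array([(co-c['cx'])/f,-(r-c['cy'])/f,-1.])
    return T[:3,3],T[:3,:3]@d
def atz(c,px,z):
    o,d=ray(c,px); return o+d*(z-o[2])/d[2]
def proj(c,P):
    f=240/np.tan(np.radians(c['vertical_fov']/2))
    T=np.array(c['cam_to_world']); q=T[:3,:3].T@(np.array(P)-T[:3,3])
    return [c['cy']-f*q[1]/-q[2], c['cx']+f*q[0]/-q[2]]
def tri(o1,d1,o2,d2):
    A=np.stack([d1,-d2],1); s=np.linalg.lstsq(A,o2-o1,rcond=None)[0]
    a=o1+d1*s[0];b=o2+d2*s[1]; return (a+b)/2,np.linalg.norm(a-b)
E
python3 - <<'E'
from h import *
s=read_state();print(s['time_s'],s['position'],s['tcp_rot'],s['opening'])
C={}
for n in ['scene','top']:
    C[n]=c=capture(n);save(c,n+'0.png');print(n,{k:v for k,v in c.items() if k!='img'})
    for t in ['scanner','scanner_head','scanner_window','scanner_trigger','dock','tray','blue','blue_label','green','cell','driver','tape','cleaner','caliper']:
        print(t,[(np.round(x['point'],1).tolist(),round(x['p'],2)) for x in landmark_of(n,t)][:4])
E
```

```text
0.0 [0.26340627 0.56600264 0.24055267] [[-9.06523649e-01  4.22153143e-01 -1.26415626e-03]
 [ 4.22154857e-01  9.06521955e-01 -1.79486601e-03]
 [ 3.88277079e-04 -2.16075819e-03 -9.99997590e-01]] 1.000719217495993
scene {'vertical_fov': 52.073203975553305, 'cx': 314.53803475070515, 'cy': 242.73963823969956, 'cam_to_world': array([[-0.00915203, -0.81326629,  0.58181971,  1.19774972],
       [ 0.99993402, -0.00340406,  0.01097079, -0.00776302],
       [-0.00694163,  0.58188173,  0.81324379,  1.04936192],
       [ 0.        ,  0.        ,  0.        ,  1.        ]])}
scanner [([184.8, 227.2], 0.81), ([221.7, 216.9], 0.8), ([193.0, 126.7], 0.67)]
scanner_head [([178.3, 103.9], 0.94), ([181.6, 211.5], 0.91), ([222.6, 236.8], 0.89), ([224.1, 215.4], 0.63)]
scanner_window [([182.4, 206.1], 0.85), ([174.1, 93.4], 0.59), ([223.3, 215.7], 0.28)]
scanner_trigger [([185.3, 226.1], 0.85), ([192.0, 125.7], 0.79), ([220.6, 216.6], 0.69)]
dock [([224.8, 226.6], 0.79), ([282.2, 132.4], 0.56)]
tray [([232.9, 433.6], 0.6)]
blue [([348.7, 394.7], 0.56)]
blue_label [([318.3, 401.8], 0.61), ([347.7, 395.1], 
[... 603 characters left out ...]
  1.        ]])}
scanner [([300.0, 493.9], 0.93), ([265.4, 399.2], 0.77)]
scanner_head [([315.4, 525.1], 0.82), ([314.0, 412.8], 0.65), ([263.3, 381.0], 0.64), ([268.1, 398.0], 0.52)]
scanner_window [([262.4, 368.4], 0.86), ([315.6, 423.0], 0.73), ([319.4, 534.2], 0.59)]
scanner_trigger [([314.9, 403.6], 0.77), ([301.8, 500.3], 0.74), ([263.6, 401.1], 0.61)]
dock [([264.4, 394.4], 0.63)]
tray [([256.3, 211.5], 0.96), ([175.8, 425.1], 0.34)]
blue [([149.5, 254.0], 0.92)]
blue_label [([162.3, 252.5], 0.92)]
green [([161.6, 372.3], 0.61)]
cell [([204.8, 407.1], 0.43)]
driver [([210.0, 464.3], 0.67)]
tape [([179.0, 173.5], 0.54)]
cleaner [([174.4, 424.5], 0.8), ([148.9, 251.6], 0.31)]
caliper []
```

View pics/scene0.png

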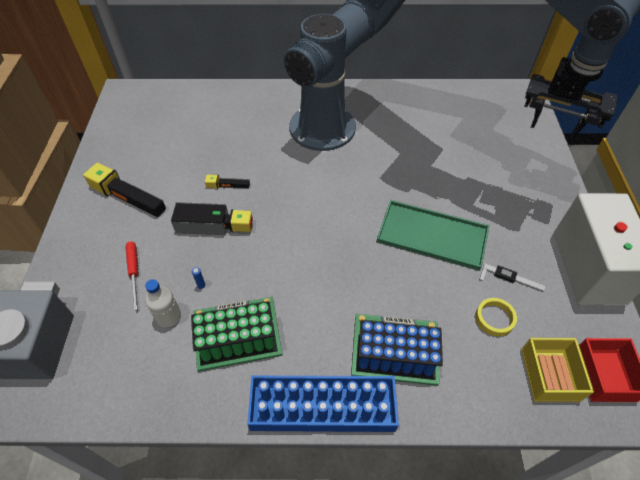

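View pics/top0.png

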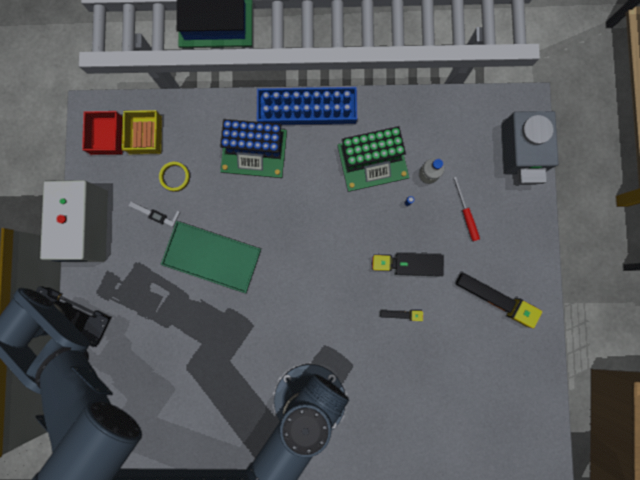

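Three scanner-like things show. In the top view they are the large one (500,298), the small one (403,315) and the docked one (head at 381,263). The docked one fits, with its grip in the dock and only the head outside. I'll confirm it in a crop and measure the scene.

Run:
```python
from h import *
t=capture('top');s=capture('scene')
a=cv2.resize(t['img'][235:335,355:555],(800,400),interpolation=cv2.INTER_CUBIC)
b=cv2.resize(s['img'][300:350,340:460],(480,200),interpolation=cv2.INTER_CUBIC)
b2=cv2.resize(t['img'][125:185,210:290],(320,200),interpolation=cv2.INTER_CUBIC)
im=np.vstack([a,np.hstack([b,b2])]);cv2.imwrite('pics/crop1.png',im[:,:,::-1])
P=lambda ps,pt:tri(*ray(s,ps),*ray(t,pt))
for n,ps,pt in [('head',(222.6,236.8),(263.3,381)),('label',(318.3,401.8),(162.3,252.5)),('greenlab',(308,232),(173,377))]:
    p,e=P(ps,pt);print(n,p.round(4),round(e,4))
# masks
for cam,c in(('top',t),('scene',s)):
  for th in ['dock','scanner_head','tray','blue','blue_label']:
    for m in trace(cam,th)[:3]:
        M=m['pixels'].astype(np.uint8)
        pts=np.argwhere(M)[:,::-1].astype(np.float32)
        if len(pts)<5: continue
        r=cv2.minAreaRect(pts); print(cam,th,round(m['p'],2),m['bbox'],len(pts),np.round(r[0],1),np.round(r[1],1),round(r[2],1))
        if th=='tray': print([atz(c,q[::-1],.018)[:2].round(3).tolist() for q in cv2.boxPoints(r)])
print('tape',atz(t,(175,174),.012),'caliper',atz(t,(215,158),0.01),'cell',atz(t,(203,409),.05),'bottle',atz(t,(172,431),.08),'driver',atz(t,(210,467),.01),'big',atz(t,(315,525),.03),'small',atz(t,(315,405),.01))
# white box corner top near right-front: top view (85,182)
p,e=P((178.3,103.9),(315.4,525.1));print('bighead',p,e)
```

```text
head [ 0.3961 -0.2232  0.02  ] 0.0113
label [0.6959 0.1666 0.0594] 0.0171
greenlab [ 0.6621 -0.2099  0.0406] 0.0006
top dock 0.7 [394.2, 254.1, 50.9, 20.9] 1055 [418.8 264.3] [49.1 22. ] 2.0
top scanner_head 0.9 [375.1, 307.9, 45.8, 11.6] 388 [400.5 314. ] [12. 43.] 90.0
top scanner_head 0.66 [371.6, 256.4, 22.3, 16.5] 382 [383.5 263. ] [16. 25.] 90.0
top scanner_head 0.56 [453.8, 273.7, 88.6, 52.9] 1499 [497. 299.] [91.2 21.5] 26.6
top tray 0.62 [158.4, 220.3, 100.9, 70.5] 4226 [210.4 256.3] [91.4 47.1] 18.4
[[0.4, 0.44], [0.533, 0.398], [0.443, 0.137], [0.312, 0.181]]
top blue 0.95 [218.7, 116.0, 65.9, 62.8] 3425 [252.2 148. ] [65.3 54.1] 4.9
top blue_label 0.63 [240.1, 151.1, 24.4, 19.5] 413 [249.5 161. ] [26.3 15.9] 5.2
scene dock 0.74 [172.0, 199.6, 54.1, 35.5] 1591 [198.8 218.2] [55.7 31. ] 2.3
scene scanner_head 0.74 [220.3, 207.4, 30.8, 22.3] 557 [237.5 220. ] [22. 29.] 90.0
scene scanner_head 0.74 [203.8, 173.9, 45.1, 13.9] 497 [226.5 181. ] [14. 45.] 90.0
scene scanner_head 0.6 [82.7, 160.3, 83.7, 55.4] 1777 [123.9 191.3] [88.  27.4] 31.0
scene tray 0.55 [377.8, 198.9, 107.
[... 305 characters left out ...]
8 277.2] [23.1  9.5] 71.6
[[0.538, -0.333], [0.529, -0.312], [0.592, -0.285], [0.601, -0.305]]
scene blue 0.71 [350.1, 312.6, 90.0, 70.9] 5463 [398.  348.7] [90.8 64.7] 6.2
scene blue 0.22 [223.2, 205.9, 33.4, 26.5] 568 [237.5 219.5] [23. 29.] 90.0
scene blue_label 0.71 [380.6, 316.6, 32.8, 10.4] 198 [398.  319.9] [34.4  6.1] 4.4
tape [0.67009728 0.40325403 0.012     ] caliper [0.54832657 0.45003803 0.01      ] cell [ 0.56944622 -0.30028344  0.05      ] bottle [ 0.65451887 -0.36146947  0.08      ] driver [ 0.55234635 -0.47902336  0.01      ] big [ 0.24133628 -0.62839285  0.03      ] small [ 0.2433563  -0.28550558  0.01      ]
bighead [ 0.23892755 -0.62803231  0.02156425] 0.007054676643285375
```

View pics/crop1.png

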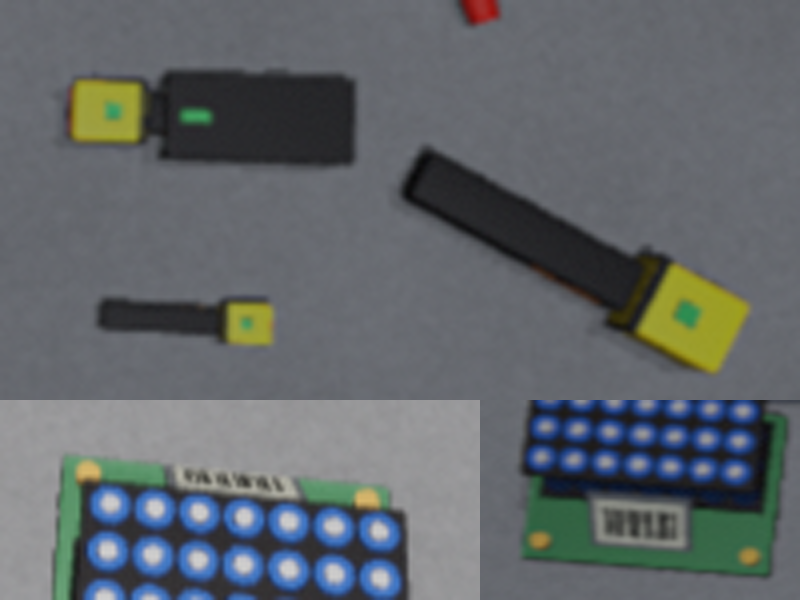

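```bash
python3 -m jog '[{"tx":-3,"ty":-4},{"tx":-3,"ty":-4},{"tx":-3,"ty":-4},{"tx":-3,"ty":-4},{"tx":-3,"ty":-4},{"tx":-3,"ty":-4},{"tx":-3,"ty":-4},{"tx":-3,"ty":-4}]'
python3 - <<'E'
from h import *
s=read_state();print(s['time_s'],s['position'].round(4) if hasattr(s['position'],'round') else s['position'],np.round(s['tcp_rot'],4).tolist(),np.round(s['joint_positions'],2))
t=capture('top')
print(atz(t,(262.7,382),.048),atz(t,(263.5,404),.056),proj(t,[.396,-.2232,.048]))
E
```

```text
2.1 [0.2638 0.5666 0.2416] [[-0.9066, 0.4221, 0.0], [0.4221, 0.9066, 0.0001], [-0.0, 0.0001, -1.0]] [ 54.8   30.22  82.08   0.    67.69 -10.23]
[ 0.3957518  -0.21762184  0.048     ] [ 0.39243133 -0.28001202  0.056     ] [np.float64(262.5943077019103), np.float64(383.9255089767721)]$[0]: bad value
```

```bash
python3 -m jog '[{"tx":-3.0,"ty":-3.9,"tz":0.0,"roll":0.0,"jaw":1.0},{"tx":-3.0,"ty":-3.9,"tz":0.0,"roll":0.0,"jaw":1.0}]'; python3 -m jog '[{"tx":-2.0}]'; python3 -m jog --help | head -20
```

```text
time_s: 2.35
position: [0.2853, 0.4703, 0.2413]
tcp_rot: [[-0.908, 0.42, 0.001], [0.42, 0.908, 0.0], [-0.001, 0.001, -1.0]]
force: [0.8, -0.2, 0.7]
opening: 1.001
grasp_force: 0.0$[0]: bad value
invalid input: not JSON, or not a number
```

```bash
python3 -m jog '[{"tx":-3.0,"ty":-3.9,"tz":0,"roll":0,"jaw":1},{"tx":-3.0,"ty":-3.9,"tz":0,"roll":0,"jaw":1},{"tx":-3.0,"ty":-3.9,"tz":0,"roll":0,"jaw":1},{"tx":-3.0,"ty":-3.9,"tz":0,"roll":0,"jaw":1},{"tx":-3.0,"ty":-3.9,"tz":0,"roll":0,"jaw":1},{"tx":-3.0,"ty":-3.9,"tz":0,"roll":0,"jaw":1},{"tx":-3.0,"ty":-3.9,"tz":0,"roll":0,"jaw":1},{"tx":-3.0,"ty":-3.9,"tz":0,"roll":0,"jaw":1}]'; python3 -c "
from rig import *
print(read_state()['joint_positions'])"
```

```text
time_s: 3.15
position: [0.3715, 0.0845, 0.242]
tcp_rot: [[-0.907, 0.422, 0.002], [0.422, 0.907, -0.0], [-0.001, 0.001, -1.0]]
force: [0.7, 0.4, 0.2]
opening: 0.999
grasp_force: 0.0
[-4.12350547e+00  1.11980988e+01  1.14807712e+02  5.92193593e-03
  5.39059299e+01 -6.91721936e+01]
```

```bash
python3 -m jog '[{"tx":2.7,"ty":-1.3,"tz":0,"roll":0,"jaw":1},{"tx":2.7,"ty":-1.3,"tz":0,"roll":0,"jaw":1},{"tx":2.7,"ty":-1.3,"tz":0,"roll":0,"jaw":1},{"tx":2.7,"ty":-1.3,"tz":0,"roll":0,"jaw":1},{"tx":2.7,"ty":-1.3,"tz":0,"roll":0,"jaw":1}]'; python3 -c "
from rig import *
print(read_state()['joint_positions'])"
```

```text
time_s: 3.65
position: [0.2203, 0.0844, 0.2416]
tcp_rot: [[-0.906, 0.422, 0.001], [0.422, 0.906, -0.0], [-0.001, 0.0, -1.0]]
force: [-0.4, -1.0, 0.1]
opening: 0.999
grasp_force: 0.0
[-7.11075447e+00 -2.63344904e+00  1.31223078e+02 -1.86644423e-03
  5.13760003e+01 -7.21239697e+01]
```

```bash
python3 -m jog '[{"tx":2.7,"ty":-1.3,"tz":0,"roll":0,"jaw":1},{"tx":2.7,"ty":-1.3,"tz":0,"roll":0,"jaw":1},{"tx":2.7,"ty":-1.3,"tz":0,"roll":0,"jaw":1}]'; python3 -c "
from rig import *
print(read_state()['joint_positions'])"
```

```text
time_s: 3.95
position: [0.1303, 0.0834, 0.2415]
tcp_rot: [[-0.907, 0.421, 0.0], [0.421, 0.907, -0.0], [-0.0, -0.0, -1.0]]
force: [0.1, -0.3, 0.9]
opening: 0.999
grasp_force: 0.0
[-1.31953708e+01 -1.50425626e+01  1.39148565e+02 -1.18005328e-02
  5.58860513e+01 -7.82800764e+01]
```

```bash
python3 -m jog '[{"tx":1.8,"ty":-0.8,"tz":0,"roll":0,"jaw":1},{"tx":0.9,"ty":-0.4,"tz":0,"roll":0,"jaw":1}]'; python3 -c "
from rig import *
print(read_state()['joint_positions'])"
```

```text
time_s: 4.15
position: [0.1038, 0.0856, 0.2475]
tcp_rot: [[-0.906, 0.423, 0.001], [0.423, 0.906, -0.002], [-0.002, -0.002, -1.0]]
force: [-0.1, -0.7, 0.1]
opening: 1.0
grasp_force: 0.0
[-1.56282984e+01 -2.11133443e+01  1.39926149e+02 -1.32111153e-01
  6.10901317e+01 -8.05538063e+01]
```

```bash
python3 -m jog '[{"tx":-4.5,"ty":2.1,"tz":0,"roll":0.15,"jaw":1},{"tx":-4,"ty":2.5,"tz":0,"roll":0.15,"jaw":1},{"tx":-4,"ty":2.5,"tz":0,"roll":0.15,"jaw":1},{"tx":-3,"ty":3.5,"tz":0,"roll":0.15,"jaw":1},{"tx":-2,"ty":4,"tz":0,"roll":0.15,"jaw":1},{"tx":0,"ty":0,"tz":0,"roll":0.15,"jaw":1},{"tx":0,"ty":0,"tz":0,"roll":0.15,"jaw":1},{"tx":0,"ty":0,"tz":0,"roll":0.12,"jaw":1}]'
python3 - <<'E'
from h import *
s=read_state();print(np.round(s['joint_positions'],1))
t=capture('top');s=capture('scene')
a=cv2.resize(t['img'][165:275,20:130],(400,400),interpolation=cv2.INTER_CUBIC)
b=cv2.resize(s['img'][170:330,540:640],(250,400),interpolation=cv2.INTER_CUBIC)
cv2.imwrite('pics/box.png',np.hstack([a,b])[:,:,::-1])
E
```

```text
time_s: 4.95
position: [0.3323, 0.0811, 0.2473]
tcp_rot: [[0.021, 1.0, -0.002], [1.0, -0.021, -0.001], [-0.001, -0.002, -1.0]]
force: [0.2, 0.2, 0.1]
opening: 0.998
grasp_force: 0.0
[-5.100e+00  7.400e+00  1.188e+02 -1.000e-01  5.390e+01 -3.800e+00]
```

View pics/box.png

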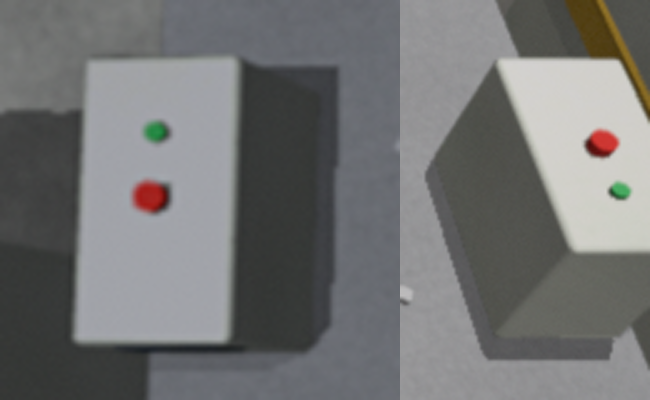

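```bash
python3 -m jog '[{"tx":-4.9,"ty":1,"tz":0,"roll":0,"jaw":1},{"tx":-4.8,"ty":1.2,"tz":0,"roll":0,"jaw":1},{"tx":-4.8,"ty":1.2,"tz":0,"roll":0,"jaw":1},{"tx":-4.8,"ty":1.2,"tz":0,"roll":0,"jaw":1},{"tx":-4.8,"ty":1.2,"tz":0,"roll":0.03,"jaw":1},{"tx":-4.8,"ty":1.2,"tz":0,"roll":0,"jaw":1},{"tx":-1,"ty":0,"tz":4.9,"roll":0,"jaw":1}]'
cat >> h.py <<'E'
def wray(c,px,s):
    f=240/np.tan(np.radians(c['vertical_fov']/2))
    v=np.array([px[1]-c['cx'],px[0]-c['cy']]);r=np.hypot(*v);a=r/f
    d=np.array([np.sin(a)*v[0]/r,-np.sin(a)*v[1]/r,-np.cos(a)])
    T=np.array(c['tool_from_camera']);R=np.array(s['tcp_rot'])
    return np.array(s['position'])+R@T[:3,3],R@T[:3,:3]@d
def watz(c,px,s,z):
    o,d=wray(c,px,s);return o+d*(z-o[2])/d[2]
E
python3 - <<'E'
from h import *
st=read_state();w=capture('wrist');save(w,'w1.png')
print({k:v for k,v in w.items() if k!='img'}, st['position'])
print([(np.round(x['point'],1),round(x['p'],2),watz(w,x['point'],st,.028).round(4)) for x in landmark_of('wrist','scanner_head')])
t=capture('top');s=capture('scene')
print('boxnear',tri(*ray(s,(194,579.2)),*ray(t,(259,83.25))),'boxfar',tri(*ray(s,(270,608.8)),*ray(t,(181,85.7))))
E
```

```text
time_s: 5.75
position: [0.402, -0.2298, 0.2032]
tcp_rot: [[0.047, 0.999, 0.015], [0.999, -0.047, -0.018], [-0.017, 0.015, -1.0]]
force: [1.5, -0.9, -0.5]
opening: 1.003
grasp_force: 0.0
{'vertical_fov': 65.70646984690485, 'cx': 316.87407808812185, 'cy': 242.9571369432576, 'tool_from_camera': array([[ 8.04861626e-04,  9.67047254e-01,  2.54595683e-01,
         6.94927171e-02],
       [ 9.99999586e-01, -6.70475776e-04, -6.14619750e-04,
        -8.53142688e-04],
       [-4.23666104e-04,  2.54596072e-01, -9.67047393e-01,
        -1.42940317e-01],
       [ 0.00000000e+00,  0.00000000e+00,  0.00000000e+00,
         1.00000000e+00]])} [ 0.40197598 -0.22975037  0.20322669]
[(array([312.4, 165.1]), 0.85, array([ 0.2483, -0.3117,  0.028 ])), (array([211.5, 308.8]), 0.69, array([ 0.3975, -0.2186,  0.028 ]))]
boxnear (array([0.41032709, 0.61138738, 0.1532013 ]), np.float64(0.005699431798124582)) boxfar (array([0.62648817, 0.6105082 , 0.15402733]), np.float64(0.0025321927251124583))
```

View pics/w1.png

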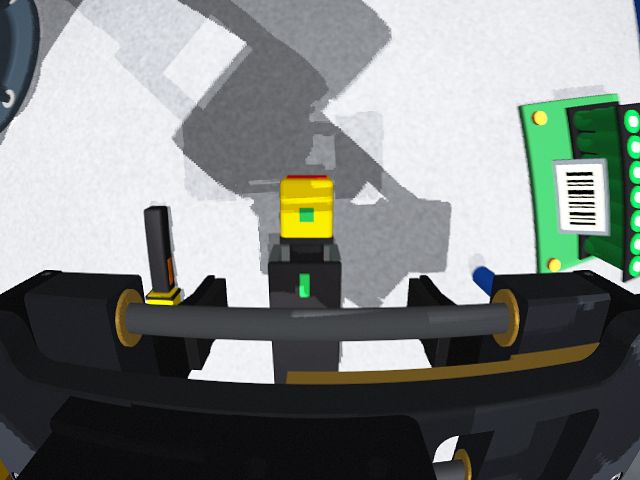

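```bash
python3 -m jog '[{"tx":0.8,"ty":-0.4,"tz":4.5,"roll":0,"jaw":1},{"tx":0,"ty":0,"tz":4.5,"roll":0,"jaw":1},{"tx":0,"ty":0,"tz":2,"roll":0,"jaw":1},{"tx":0,"ty":0,"tz":0,"roll":0,"jaw":1}]'
```

```text
time_s: 6.35
position: [0.391, -0.2097, 0.0887]
tcp_rot: [[0.043, 0.999, -0.003], [0.999, -0.043, 0.0], [-0.0, -0.003, -1.0]]
force: [-0.7, 0.2, 1.2]
opening: 1.0
grasp_force: 0.0
```

```bash
python3 -m jog '[{"tx":-0.8,"ty":0.6,"tz":2,"roll":0,"jaw":1},{"tx":0,"ty":0,"tz":2,"roll":0,"jaw":1},{"tx":0,"ty":0,"tz":2,"roll":0,"jaw":1},{"tx":0,"ty":0,"tz":0,"roll":0,"jaw":1},{"tx":0,"ty":0,"tz":0,"roll":0,"jaw":0.3},{"tx":0,"ty":0,"tz":0,"roll":0,"jaw":0.3},{"tx":0,"ty":0,"tz":0,"roll":0,"jaw":0.3},{"tx":0,"ty":0,"tz":0,"roll":0,"jaw":0.3}]'
```

```text
time_s: 7.15
position: [0.3973, -0.22, 0.0296]
tcp_rot: [[0.046, 0.999, -0.001], [0.999, -0.046, -0.003], [-0.003, -0.0, -1.0]]
force: [-0.6, 1.1, 0.0]
opening: 0.719
grasp_force: 0.0
```

```bash
python3 -m jog '[{"tx":0,"ty":0,"tz":0,"roll":0,"jaw":0.3},{"tx":0,"ty":0,"tz":0,"roll":0,"jaw":0.3},{"tx":0,"ty":0,"tz":0,"roll":0,"jaw":0.3},{"tx":0,"ty":0,"tz":0,"roll":0,"jaw":0.3},{"tx":0,"ty":0,"tz":0,"roll":0,"jaw":0.3}]'
```

```text
time_s: 7.65
position: [0.3968, -0.2197, 0.0288]
tcp_rot: [[0.046, 0.999, -0.002], [0.999, -0.046, -0.001], [-0.001, -0.002, -1.0]]
force: [-0.8, 0.1, 3.7]
opening: 0.501
grasp_force: 29.9
```

```bash
python3 -m jog '[{"tx":0.5,"ty":0,"tz":-0.2,"roll":0,"jaw":0.3},{"tx":2,"ty":0,"tz":0,"roll":0,"jaw":0.3},{"tx":2.5,"ty":0,"tz":0,"roll":0,"jaw":0.3},{"tx":2.5,"ty":0,"tz":0,"roll":0,"jaw":0.3},{"tx":2.5,"ty":0,"tz":0,"roll":0,"jaw":0.3},{"tx":2.5,"ty":0,"tz":0,"roll":0,"jaw":0.3},{"tx":2.5,"ty":0,"tz":0,"roll":0,"jaw":0.3},{"tx":2.5,"ty":0,"tz":0,"roll":0,"jaw":0.3}]'
```

```text
time_s: 8.45
position: [0.4046, -0.0435, 0.0301]
tcp_rot: [[0.047, 0.999, -0.003], [0.999, -0.047, -0.001], [-0.001, -0.003, -1.0]]
force: [0.6, 0.3, -2.2]
opening: 0.508
grasp_force: 29.9
```

```bash
python3 -m jog '[{"tx":3,"ty":0,"tz":0,"roll":0,"jaw":0.3},{"tx":3,"ty":0,"tz":0,"roll":0,"jaw":0.3},{"tx":0.5,"ty":0,"tz":0.3,"roll":0,"jaw":0.3},{"tx":0,"ty":0,"tz":0.3,"roll":0,"jaw":0.3},{"tx":0,"ty":0,"tz":0.2,"roll":0,"jaw":0.3},{"tx":0,"ty":0,"tz":0.1,"roll":0,"jaw":0.3},{"tx":0,"ty":0,"tz":0,"roll":0,"jaw":0.3}]'
```

```text
time_s: 9.15
position: [0.4081, 0.0191, 0.0211]
tcp_rot: [[0.048, 0.999, -0.002], [0.999, -0.048, -0.001], [-0.002, -0.002, -1.0]]
force: [0.3, 0.6, -2.3]
opening: 0.499
grasp_force: 29.9
```

```bash
python3 -m jog '[{"tx":0,"ty":0,"tz":0.07,"roll":0,"jaw":0.3},{"tx":0,"ty":0,"tz":0,"roll":0,"jaw":0.3},{"tx":0,"ty":0,"tz":0,"roll":0,"jaw":0.9},{"tx":0,"ty":0,"tz":0,"roll":0,"jaw":0.9},{"tx":0,"ty":0,"tz":0,"roll":0,"jaw":0.9},{"tx":0,"ty":0,"tz":0,"roll":0,"jaw":0.9},{"tx":0,"ty":0,"tz":0,"roll":0,"jaw":0.9}]'
```

```text
time_s: 9.85
position: [0.408, 0.0201, 0.0206]
tcp_rot: [[0.046, 0.999, -0.002], [0.999, -0.046, -0.001], [-0.002, -0.002, -1.0]]
force: [0.6, -1.6, -0.2]
opening: 0.855
grasp_force: 0.0
```

```bash
python3 -m jog '[{"tx":0,"ty":0,"tz":-4,"roll":0,"jaw":0.9},{"tx":0,"ty":0,"tz":-4.5,"roll":0,"jaw":0.9},{"tx":-4,"ty":0,"tz":-2,"roll":0,"jaw":0.9},{"tx":-2,"ty":0,"tz":0,"roll":0,"jaw":0.9},{"tx":0,"ty":0,"tz":0,"roll":0,"jaw":0.9}]'
python3 - <<'E'
from h import *
st=read_state();w=capture('wrist');t=capture('top')
for n,z in(('scanner_head',.02),('scanner_trigger',.015),('scanner_window',.02)):
  for c in ('wrist','top'):
    print(n,c,[(np.round(x['point'],1).tolist(),round(x['p'],2),(watz(w,x['point'],st,z) if c=='wrist' else atz(t,x['point'],z)).round(4).tolist()) for x in landmark_of(c,n)])
a=cv2.resize(t['img'][180:340,230:450],(550,400),interpolation=cv2.INTER_CUBIC)
b=cv2.resize(w['img'],(533,400))[:, 140:390]
cv2.imwrite('pics/lay.png',np.hstack([a,b])[:,:,::-1]); print(st['position'])
E
```

```text
time_s: 10.35
position: [0.4065, -0.0417, 0.1266]
tcp_rot: [[0.049, 0.999, 0.002], [0.999, -0.049, -0.003], [-0.003, 0.002, -1.0]]
force: [0.2, 0.0, -0.8]
opening: 0.896
grasp_force: 0.0
scanner_head wrist [([156.7, 313.4], 0.77, [0.4068, 0.0212, 0.02])]
scanner_head top [([308.9, 523.4], 0.7, [0.2584, -0.6283, 0.02]), ([314.7, 411.8], 0.67, [0.2446, -0.3039, 0.02])]
scanner_trigger wrist [([240.2, 314.0], 0.63, [0.4042, -0.0374, 0.015])]
scanner_trigger top [([313.3, 402.7], 0.66, [0.2486, -0.2782, 0.015]), ([299.7, 500.7], 0.59, [0.2854, -0.5654, 0.015])]
scanner_window wrist [([112.0, 314.7], 0.81, [0.4091, 0.0512, 0.02])]
scanner_window top [([317.7, 420.8], 0.85, [0.2357, -0.3298, 0.02]), ([316.1, 532.8], 0.67, [0.2375, -0.6544, 0.02])]
[ 0.40653386 -0.04171763  0.12662065]
```

View pics/lay.png

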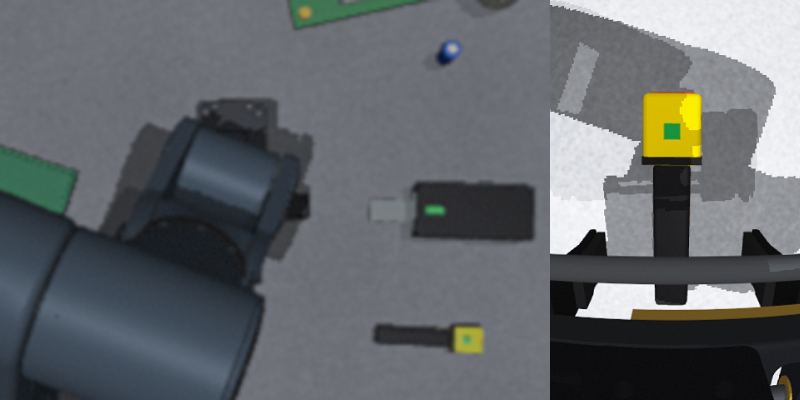

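```bash
python3 -m jog '[{"tx":-0.2,"ty":-0.15,"tz":4,"roll":0,"jaw":0.9},{"tx":0,"ty":0,"tz":3,"roll":0,"jaw":0.9},{"tx":0,"ty":0,"tz":2.2,"roll":0,"jaw":0.7},{"tx":0,"ty":0,"tz":1.26,"roll":0,"jaw":0.5},{"tx":0,"ty":0,"tz":0,"roll":0,"jaw":0.15},{"tx":0,"ty":0,"tz":0,"roll":0,"jaw":0.15},{"tx":0,"ty":0,"tz":0,"roll":0,"jaw":0.15},{"tx":0,"ty":0,"tz":0,"roll":0,"jaw":0.15}]'; python3 -m jog '[{"tx":0,"ty":0,"tz":0,"roll":0,"jaw":0.15},{"tx":0,"ty":0,"tz":0,"roll":0,"jaw":0.15},{"tx":0,"ty":0,"tz":0,"roll":0,"jaw":0.15},{"tx":0,"ty":0,"tz":0,"roll":0,"jaw":0.15},{"tx":0,"ty":0,"tz":0,"roll":0,"jaw":0.15},{"tx":0,"ty":0,"tz":0,"roll":0,"jaw":0.15}]'
```

```text
time_s: 11.55
position: [0.4037, -0.0417, 0.0212]
tcp_rot: [[0.046, 0.999, -0.002], [0.999, -0.046, -0.002], [-0.002, -0.002, -1.0]]
force: [-0.4, 0.2, 0.1]
opening: 0.437
grasp_force: 0.0
time_s: 12.15
position: [0.4038, -0.0419, 0.0212]
tcp_rot: [[0.046, 0.999, -0.001], [0.999, -0.046, -0.002], [-0.002, -0.001, -1.0]]
force: [0.9, 1.6, 2.6]
opening: 0.342
grasp_force: 29.9
```

```bash
python3 -m jog '[{"tx":0,"ty":0,"tz":-1,"roll":0,"jaw":0.15},{"tx":0,"ty":0,"tz":-3,"roll":0,"jaw":0.15},{"tx":0,"ty":0,"tz":-4.5,"roll":0,"jaw":0.15},{"tx":0,"ty":0,"tz":-4.5,"roll":0,"jaw":0.15},{"tx":0,"ty":0,"tz":-4.5,"roll":0,"jaw":0.15},{"tx":2,"ty":-0.3,"tz":-0.5,"roll":0,"jaw":0.15},{"tx":4,"ty":-0.6,"tz":0,"roll":0,"jaw":0.15},{"tx":4.8,"ty":-0.6,"tz":0,"roll":0,"jaw":0.15}]';python3 -m jog '[{"tx":4.8,"ty":-0.6,"tz":0,"roll":0,"jaw":0.15},{"tx":4.8,"ty":-0.6,"tz":0,"roll":0,"jaw":0.15},{"tx":4.8,"ty":-0.6,"tz":0,"roll":0,"jaw":0.15},{"tx":4.8,"ty":-0.6,"tz":0,"roll":0,"jaw":0.15},{"tx":4.8,"ty":-0.6,"tz":0,"roll":0,"jaw":0.15},{"tx":4.8,"ty":-0.6,"tz":0,"roll":0,"jaw":0.15},{"tx":4.8,"ty":-0.6,"tz":0,"roll":0,"jaw":0.15},{"tx":4.8,"ty":-0.6,"tz":0,"roll":0,"jaw":0.15}]'
```

```text
time_s: 12.95
position: [0.3934, 0.0672, 0.2019]
tcp_rot: [[0.05, 0.999, -0.001], [0.999, -0.05, -0.002], [-0.002, -0.001, -1.0]]
force: [1.2, 0.4, -3.1]
opening: 0.342
grasp_force: 29.9
time_s: 13.75
position: [0.362, 0.4536, 0.2002]
tcp_rot: [[0.046, 0.999, -0.004], [0.999, -0.046, -0.004], [-0.004, -0.004, -1.0]]
force: [1.1, 0.4, -3.1]
opening: 0.343
grasp_force: 29.9
```

```bash
python3 -m jog '[{"tx":4.7,"ty":-0.6,"tz":0,"roll":0,"jaw":0.15},{"tx":4.5,"ty":-0.6,"tz":0,"roll":0,"jaw":0.15},{"tx":4.5,"ty":-0.5,"tz":0,"roll":0,"jaw":0.15},{"tx":4,"ty":-0.5,"tz":0,"roll":0,"jaw":0.15},{"tx":3,"ty":-0.4,"tz":0,"roll":0,"jaw":0.15},{"tx":0,"ty":0,"tz":0,"roll":-0.14,"jaw":0.15},{"tx":0,"ty":0,"tz":0,"roll":-0.14,"jaw":0.15},{"tx":0,"ty":0,"tz":0,"roll":-0.14,"jaw":0.15}]';python3 -m jog '[{"tx":0,"ty":0,"tz":0,"roll":-0.14,"jaw":0.15},{"tx":0,"ty":0,"tz":0,"roll":-0.14,"jaw":0.15},{"tx":0,"ty":0,"tz":0,"roll":-0.14,"jaw":0.15},{"tx":0,"ty":0,"tz":0,"roll":-0.14,"jaw":0.15},{"tx":0,"ty":0,"tz":0,"roll":-0.14,"jaw":0.15},{"tx":0,"ty":0,"tz":0,"roll":-0.14,"jaw":0.15},{"tx":0,"ty":0,"tz":0,"roll":-0.14,"jaw":0.15},{"tx":0,"ty":0,"tz":0,"roll":-0.1,"jaw":0.15}]'
python3 -m jog '[{"tx":0,"ty":0,"tz":0,"roll":0,"jaw":0.15},{"tx":0,"ty":0,"tz":0,"roll":0,"jaw":0.15}]'
python3 - <<'E'
from h import *
s=read_state();print(np.round(s['joint_positions'],1))
t=capture('top');s=capture('scene');w=capture('wrist')
a=cv2.resize(t['img'][150:280,20:180],(400,325),interpolation=cv2.INTER_CUBIC)
b=cv2.resize(s['img'][100:300,500:640],(227,325),interpolation=cv2.INTER_CUBIC)
d=cv2.resize(w['img'],(433,325))[:,130:303]
cv2.imwrite('pics/atbox.png',np.hstack([a,b,d])[:,:,::-1])
E
```

```text
time_s: 14.55
position: [0.3461, 0.6595, 0.1989]
tcp_rot: [[-0.371, 0.929, -0.004], [0.929, 0.371, -0.006], [-0.004, -0.006, -1.0]]
force: [-0.0, 0.2, -2.5]
opening: 0.344
grasp_force: 29.9
time_s: 15.35
position: [0.3465, 0.6592, 0.1993]
tcp_rot: [[-0.994, 0.112, -0.004], [0.112, 0.994, -0.005], [0.003, -0.006, -1.0]]
force: [0.3, 1.2, -3.0]
opening: 0.341
grasp_force: 29.9
time_s: 15.55
position: [0.3468, 0.6599, 0.1997]
tcp_rot: [[-0.993, 0.119, -0.003], [0.119, 0.993, -0.003], [0.003, -0.004, -1.0]]
force: [0.1, 0.3, -2.5]
opening: 0.342
grasp_force: 29.9
[ 53.7  42.4  64.4   0.   73.5 -29.5]
```

View pics/atbox.png

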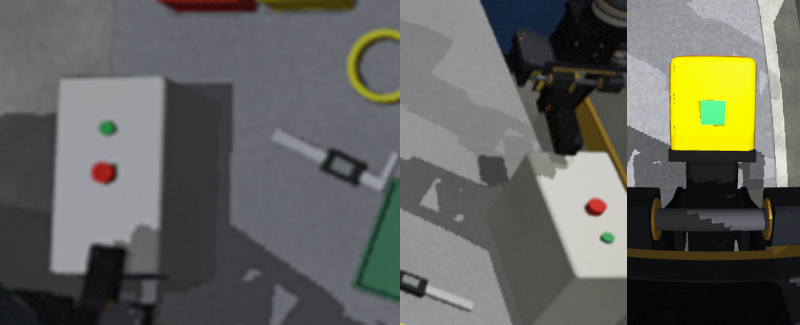

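```bash
python3 -m jog '[{"tx":0,"ty":0,"tz":0.9,"roll":-0.12,"jaw":0.15},{"tx":0,"ty":0,"tz":0.8,"roll":0,"jaw":0.15},{"tx":0,"ty":0,"tz":0.3,"roll":0,"jaw":0.15},{"tx":0,"ty":0,"tz":0,"roll":0,"jaw":0.15}]';python3 -m jog '[{"tx":0,"ty":0,"tz":0.4,"roll":0,"jaw":0.15},{"tx":0,"ty":0,"tz":0,"roll":0,"jaw":0.15}]';python3 -m jog '[{"tx":0,"ty":0,"tz":0.4,"roll":0,"jaw":0.15},{"tx":0,"ty":0,"tz":0,"roll":0,"jaw":0.15}]';python3 -m jog '[{"tx":0,"ty":0,"tz":0.4,"roll":0,"jaw":0.15},{"tx":0,"ty":0,"tz":0,"roll":0,"jaw":0.15}]'
```

```text
time_s: 16.1
position: [0.347, 0.6605, 0.1798]
tcp_rot: [[-1.0, -0.001, -0.002], [-0.001, 1.0, -0.002], [0.002, -0.002, -1.0]]
force: [0.2, -0.6, -2.9]
opening: 0.342
grasp_force: 30.0
time_s: 16.3
position: [0.3472, 0.661, 0.1766]
tcp_rot: [[-1.0, -0.002, -0.002], [-0.002, 1.0, -0.001], [0.002, -0.001, -1.0]]
force: [-1.5, -0.4, 0.9]
opening: 0.341
grasp_force: 30.0
time_s: 16.5
position: [0.347, 0.6611, 0.1722]
tcp_rot: [[-1.0, -0.003, -0.002], [-0.003, 1.0, -0.001], [0.002, -0.001, -1.0]]
force: [-2.5, -0.0, 1.2]
opening: 0.341
grasp_force: 30.0
time_s: 16.7
position: [0.347, 0.661, 0.1677]
tcp_rot: [[-1.0, -0.003, -0.002], [-0.003, 1.0, -0.001], [0.002, -0.001, -1.0]]
force: [-2.8, 0.9, 1.3]
opening: 0.345
grasp_force: 30.0
```

```bash
python3 -m jog '[{"tx":0,"ty":0,"tz":0.5,"roll":0,"jaw":0.15},{"tx":0,"ty":0,"tz":0.5,"roll":0,"jaw":0.15},{"tx":0,"ty":0,"tz":0.5,"roll":0,"jaw":0.15},{"tx":0,"ty":0,"tz":0.5,"roll":0,"jaw":0.15},{"tx":0,"ty":0,"tz":0.5,"roll":0,"jaw":0.15},{"tx":0,"ty":0,"tz":0.5,"roll":0,"jaw":0.15},{"tx":0,"ty":0,"tz":0.5,"roll":0,"jaw":0.15},{"tx":0,"ty":0,"tz":0,"roll":0,"jaw":0.15}]'
python3 - <<'E'
from h import *
st=read_state();w=capture('wrist');save(w,'w3.png');s=capture('scene')
for n in('scanner_head','scanner_window'):print(n,[(np.round(x['point'],1),round(x['p'],2)) for x in landmark_of('wrist',n)])
# predicted pixels by pitch: axis pivot 6mm below TCP, head-top centre (59.5,40) & others
T=np.array(w['tool_from_camera']);f=240/np.tan(np.radians(w['vertical_fov']/2))
def wp(p):
    q=np.linalg.inv(T)@np.append(p,1);a=np.arctan2(np.hypot(q[0],q[1]),-q[2]);r=f*a/np.hypot(q[0],q[1]);return w['cy']-q[1]*r,w['cx']+q[0]*r
for th in (0,30,35,40,45):
    c,s_=np.cos(np.radians(th)),np.sin(np.radians(th))
    o=[]
    for x,z in((59.5+3,5),(59.5+3,25),(35,25),(90,25)): o.append(wp([(x*c+z*s_)/1e3,0,(6+x*s_-z*c)/1e3])[0])
    print(th,'rows headcentre,headtop,topback,topfront',np.round(o,1))
a=cv2.resize(w['img'][:,180:460],(280,480));b=cv2.resize(s['img'][100:280,500:640],(373,480),interpolation=cv2.INTER_CUBIC)
cv2.imwrite('pics/w3.png',np.hstack([a,b])[:,:,::-1])
E
```

```text
time_s: 17.5
position: [0.3465, 0.66, 0.1317]
tcp_rot: [[-1.0, -0.003, -0.004], [-0.003, 1.0, -0.003], [0.004, -0.003, -1.0]]
force: [-0.5, 0.4, 0.1]
opening: 0.342
grasp_force: 30.0
scanner_head [(array([182.4, 315.4]), 0.98)]
scanner_window [(array([139.2, 317.3]), 0.55)]
0 rows headcentre,headtop,topback,topfront [167.3 170.6 250.3  88.6]
30 rows headcentre,headtop,topback,topfront [175.9 155.7 216.9 103.9]
35 rows headcentre,headtop,topback,topfront [180.4 157.9 214.7 110.6]
40 rows headcentre,headtop,topback,topfront [185.5 161.  213.3 118. ]
45 rows headcentre,headtop,topback,topfront [191.1 164.9 212.8 126.1]
```

View pics/w3.png

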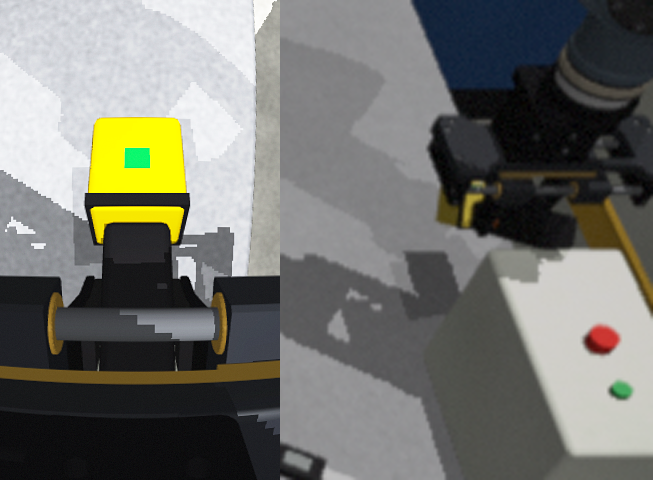

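```bash
python3 -m jog '[{"tx":0,"ty":0,"tz":-1,"roll":0,"jaw":0.15},{"tx":0,"ty":0,"tz":-2.5,"roll":0,"jaw":0.15},{"tx":0,"ty":0,"tz":-3,"roll":0,"jaw":0.15},{"tx":0,"ty":0,"tz":-1.5,"roll":0,"jaw":0.15},{"tx":-0.5,"ty":-2.5,"tz":0,"roll":0,"jaw":0.15},{"tx":-1.2,"ty":-4.5,"tz":0,"roll":0,"jaw":0.15},{"tx":-1.2,"ty":-4.5,"tz":0,"roll":0,"jaw":0.15},{"tx":-1.2,"ty":-4.5,"tz":0,"roll":0,"jaw":0.15}]';python3 -m jog '[{"tx":-1.2,"ty":-4.5,"tz":0,"roll":0,"jaw":0.15},{"tx":-1.2,"ty":-4.5,"tz":0,"roll":0,"jaw":0.15},{"tx":-1.2,"ty":-4.5,"tz":0,"roll":0,"jaw":0.15},{"tx":-1.2,"ty":-4.5,"tz":0,"roll":0,"jaw":0.15},{"tx":-1.2,"ty":-4.5,"tz":0,"roll":0,"jaw":0.15},{"tx":-1.2,"ty":-4.5,"tz":0,"roll":0.1,"jaw":0.15},{"tx":0,"ty":0,"tz":0,"roll":0.14,"jaw":0.15},{"tx":0,"ty":0,"tz":0,"roll":0.14,"jaw":0.15}]';python3 -m jog '[{"tx":0,"ty":0,"tz":0,"roll":0.14,"jaw":0.15},{"tx":0,"ty":0,"tz":0,"roll":0.14,"jaw":0.15},{"tx":0,"ty":0,"tz":0,"roll":0.14,"jaw":0.15},{"tx":0,"ty":0,"tz":0,"roll":0.14,"jaw":0.15},{"tx":0,"ty":0,"tz":0,"roll":0.14,"jaw":0.15},{"tx":0,"ty":0,"tz":0,"roll":0.14,"jaw":0.15},{"tx":0,"ty":0,"tz":0,"roll":0.14,"jaw":0.15},{"tx":0,"ty":0,"tz":0,"roll":0.14,"jaw":0.15}]'
```

```text
time_s: 18.5
position: [0.3888, 0.4993, 0.2136]
tcp_rot: [[-1.0, -0.004, -0.001], [-0.004, 1.0, -0.001], [0.001, -0.001, -1.0]]
force: [0.5, -0.2, -2.0]
opening: 0.345
grasp_force: 30.0
time_s: 19.3
position: [0.4625, 0.2292, 0.2142]
tcp_rot: [[-0.926, 0.377, -0.001], [0.377, 0.926, -0.001], [0.001, -0.002, -1.0]]
force: [0.4, -0.5, -3.5]
opening: 0.344
grasp_force: 30.0
time_s: 20.1
position: [0.4617, 0.2311, 0.2141]
tcp_rot: [[-0.068, 0.998, -0.001], [0.998, 0.068, -0.001], [-0.001, -0.001, -1.0]]
force: [0.1, -0.0, -2.2]
opening: 0.342
grasp_force: 30.0
```

```bash
python3 -m jog '[{"tx":0,"ty":0,"tz":0,"roll":0.14,"jaw":0.15},{"tx":0,"ty":0,"tz":0,"roll":0.14,"jaw":0.15},{"tx":0,"ty":0,"tz":0,"roll":0.14,"jaw":0.15},{"tx":0,"ty":0,"tz":0,"roll":0.14,"jaw":0.15},{"tx":0,"ty":0,"tz":0,"roll":0.14,"jaw":0.15},{"tx":0,"ty":0,"tz":0,"roll":0.14,"jaw":0.15},{"tx":0,"ty":0,"tz":0,"roll":0.14,"jaw":0.15},{"tx":0,"ty":0,"tz":0,"roll":0.14,"jaw":0.15}]';python3 -m jog '[{"tx":0,"ty":0,"tz":0,"roll":0.14,"jaw":0.15},{"tx":0,"ty":0,"tz":0,"roll":0.14,"jaw":0.15},{"tx":0,"ty":0,"tz":0,"roll":0.14,"jaw":0.15},{"tx":0,"ty":0,"tz":0,"roll":0.14,"jaw":0.15},{"tx":0,"ty":0,"tz":0,"roll":0.07,"jaw":0.15},{"tx":0,"ty":0,"tz":0,"roll":0,"jaw":0.15},{"tx":0,"ty":0,"tz":0,"roll":0,"jaw":0.15}]'
python3 - <<'E'
from h import *
st=read_state();w=capture('wrist');t=capture('top');s=capture('scene')
np.savez('m.npz',w=w['img'],t=t['img'],s=s['img'])
print(np.round(st['joint_positions'],1))
for th in('blue_label','scanner_head','scanner_window','scanner_trigger'):
  for c,C in(('wrist',w),('top',t),('scene',s)):
    print(th,c,[(np.round(x['point'],1).tolist(),round(x['p'],2)) for x in landmark_of(c,th)])
print([ (np.round(x['point'],1),watz(w,x['point'],st,.055)) for x in landmark_of('wrist','blue_label')])
a=cv2.resize(t['img'][100:260,180:340],(400,400),interpolation=cv2.INTER_CUBIC)
d=cv2.resize(w['img'][:,100:560],(383,400))
cv2.imwrite('pics/pre.png',np.hstack([a,d])[:,:,::-1])
E
```

```text
time_s: 20.9
position: [0.4616, 0.2311, 0.214]
tcp_rot: [[0.868, 0.496, -0.001], [0.496, -0.868, -0.001], [-0.002, 0.0, -1.0]]
force: [-0.2, 0.5, -2.8]
opening: 0.342
grasp_force: 30.0
time_s: 21.6
position: [0.4616, 0.2311, 0.2139]
tcp_rot: [[0.995, -0.104, -0.002], [-0.104, -0.995, -0.001], [-0.001, 0.002, -1.0]]
force: [-0.3, 0.0, -2.4]
opening: 0.342
grasp_force: 30.0
[ 1.420e+01  2.410e+01  9.920e+01 -1.000e-01  5.680e+01  1.102e+02]
blue_label wrist []
blue_label top [([161.4, 248.8], 0.8)]
blue_label scene [([320.6, 400.5], 0.52)]
scanner_head wrist [([180.6, 320.8], 0.94)]
scanner_head top [([312.4, 522.6], 0.86), ([314.8, 412.1], 0.69), ([222.7, 220.6], 0.44)]
scanner_head scene [([177.3, 211.5], 0.96), ([179.4, 101.4], 0.82), ([220.1, 421.3], 0.56)]
scanner_window wrist [([139.0, 318.2], 0.71), ([182.1, 319.7], 0.24)]
scanner_window top [([315.8, 420.7], 0.66), ([320.6, 535.6], 0.57), ([209.7, 224.4], 0.49)]
scanner_window scene [([234.0, 420.0], 0.9), ([171.1, 92.4], 0.73), ([183.0, 209.9], 0.65), ([224.8, 225.9], 0.44)]
scanner_trigger wrist [([295.6, 318.4], 0.95)]
scanner_trigger top [([302.7, 499.5], 0.95), ([315.1, 403.6], 0.61)]
scanner_trigger scene [([181.6, 228.8], 0.74), ([192.1, 123.6], 0.57), ([196.2, 423.4], 0.56)]
[]
```

View pics/pre.png

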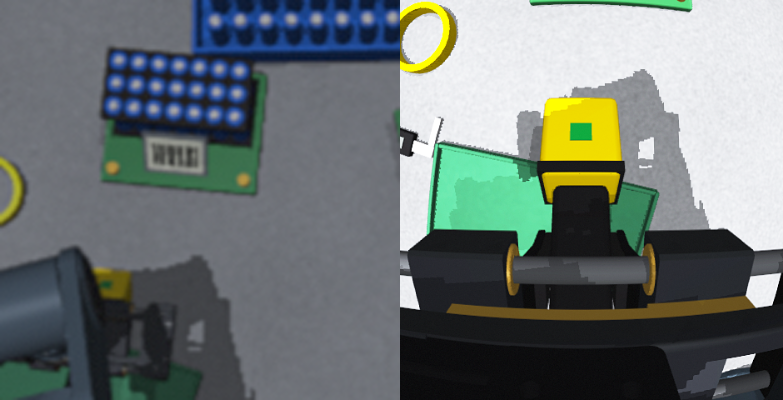

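```bash
python3 -m jog '[{"tx":3,"ty":0.5,"tz":0,"roll":0,"jaw":0.15},{"tx":3,"ty":1.5,"tz":-0.3,"roll":0,"jaw":0.15},{"tx":0,"ty":1.5,"tz":0,"roll":0,"jaw":0.15},{"tx":0,"ty":0,"tz":0,"roll":0,"jaw":0.15},{"tx":0,"ty":0,"tz":0,"roll":0,"jaw":0.15}]'
python3 - <<'E'
from h import *
st=read_state();w=capture('wrist');t=capture('top');s=capture('scene')
np.savez('m.npz',w=w['img'],t=t['img'],s=s['img'],pos=st['position'],rot=st['tcp_rot'])
print('top L',atz(t,(160.9,250),.055))
for c in('wrist','top'):
  for x in landmark_of(c,'blue_label'):
    print(c,np.round(x['point'],1),x['p'],(watz(w,x['point'],st,.055) if c=='wrist' else atz(t,x['point'],.055)))
for th in ('blue_label',):
  for m in trace('wrist',th):
    pts=np.argwhere(m['pixels'])[:,::-1].astype(np.float32);r=cv2.minAreaRect(pts);print(m['p'],m['bbox'],len(pts),r)
print([(x['point'],x['p']) for x in landmark_of('wrist','scanner_head')])
save(w,'w5.png')
E
```

```text
time_s: 22.9
position: [0.5164, 0.1899, 0.2161]
tcp_rot: [[0.994, -0.106, -0.004], [-0.106, -0.994, -0.001], [-0.004, 0.002, -1.0]]
force: [0.6, 0.1, -2.4]
opening: 0.342
grasp_force: 30.0
top L [0.70035614 0.16602328 0.055     ]
wrist [ 14.  321.2] 0.89 [0.69668765 0.16701301 0.055     ]
top [162.5 249.9] 0.77 [0.69553354 0.16630256 0.055     ]
0.72 [60.0, 60.6, 77.5, 88.3] 3399 ((97.0, 105.0), (86.0, 78.0), 90.0)
0.59 [272.0, 0.0, 90.6, 41.8] 3747 ((317.9999694824219, 20.499996185302734), (93.99998474121094, 40.99999237060547), 0.0)
0.28 [265.8, 120.7, 107.1, 251.4] 18793 ((316.5, 244.0), (254.0, 105.0), 90.0)
[([180.9, 317.0], 0.62)]
```

View pics/w5.png

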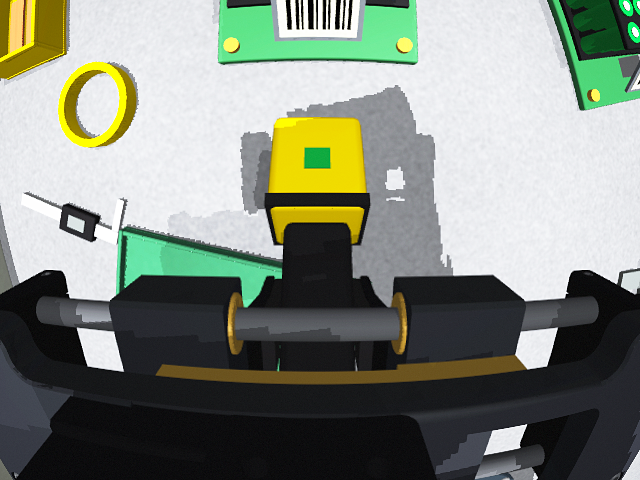

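```bash
python3 -m jog '[{"tx":1.2,"ty":0.2,"tz":1.2,"roll":0,"jaw":0.15},{"tx":1.2,"ty":0.15,"tz":1.2,"roll":0,"jaw":0.15},{"tx":1,"ty":0,"tz":0.96,"roll":0,"jaw":0.15},{"tx":0,"ty":0,"tz":0,"roll":0,"jaw":0.15},{"tx":0,"ty":0,"tz":0,"roll":0,"jaw":0.15},{"tx":0,"ty":0,"tz":0,"roll":0,"jaw":0.15}]'
python3 - <<'E'
from h import *
st=read_state();w=capture('wrist');s=capture('scene');t=capture('top')
for c in('wrist','scene','top'):
  for th in('blue_label','scanner_window','scanner_head'):
    print(c,th,[(np.round(x['point'],1).tolist(),round(x['p'],2)) for x in landmark_of(c,th)])
x=[x for x in landmark_of('wrist','blue_label')]
for q in x: print(q['p'],watz(w,q['point'],st,.055))
# bar code in label: white pixel blob rows<200 in wrist
g=w['img'].astype(int);print(st['position'])
a=cv2.resize(w['img'][:,130:510],(380,480));b=cv2.resize(s['img'][150:350,330:500],(408,480),interpolation=cv2.INTER_CUBIC)
cv2.imwrite('pics/scan.png',np.hstack([a,b])[:,:,::-1])
E
```

```text
time_s: 23.85
position: [0.5508, 0.1829, 0.1828]
tcp_rot: [[0.994, -0.105, -0.003], [-0.105, -0.994, -0.001], [-0.002, 0.002, -1.0]]
force: [-0.4, 0.5, -2.3]
opening: 0.341
grasp_force: 30.0
wrist blue_label [([42.1, 314.8], 0.95)]
wrist scanner_window [([143.1, 317.1], 0.97)]
wrist scanner_head [([182.4, 317.5], 0.96)]
scene blue_label [([319.2, 397.4], 0.61), ([273.2, 515.5], 0.6)]
scene scanner_window [([173.5, 94.0], 0.97), ([277.2, 400.7], 0.87), ([183.1, 207.3], 0.84)]
scene scanner_head [([179.6, 212.6], 0.86), ([175.9, 104.5], 0.84), ([263.2, 404.2], 0.71)]
top blue_label []
top scanner_window [([317.7, 534.0], 0.63), ([317.1, 420.8], 0.59), ([181.9, 239.7], 0.4)]
top scanner_head [([309.6, 521.9], 0.76), ([314.1, 411.8], 0.72), ([189.8, 243.6], 0.39)]
0.95 [0.69706494 0.16882043 0.055     ]
[0.55078459 0.18289098 0.18278007]
```

View pics/scan.png

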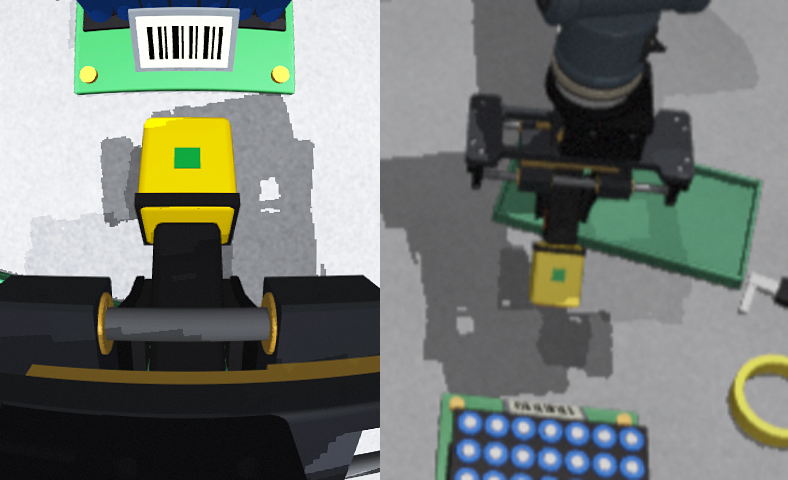

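Run:
```python
from h import *
from scipy.optimize import least_squares
st=read_state();w=capture('wrist')
im=w['img'][:80,250:385]; hsv=cv2.cvtColor(np.ascontiguousarray(im),cv2.COLOR_RGB2HSV)
m=((hsv[...,1]<25)&(hsv[...,2]>215)).astype(np.uint8)
m=cv2.morphologyEx(m,cv2.MORPH_CLOSE,np.ones((9,9)))
n,l,s_,c=cv2.connectedComponentsWithStats(m);k=l[40,66];print(s_[k])
cn=max(cv2.findContours((l==k).astype(np.uint8),0,1)[0],key=cv2.contourArea)
q=cv2.approxPolyDP(cn,6,True)[:,0]+[250,0];print(q.tolist())
if len(q)==4:
    # fit label pose: centre, yaw, elev
    s=q.sum(1);d=q[:,0]-q[:,1];o=[q[s.argmin()],q[d.argmax()],q[s.argmax()],q[d.argmin()]] # TL TR BR BL
    R=np.array(st['tcp_rot']);T=np.array(w['tool_from_camera']);f=240/np.tan(np.radians(w['vertical_fov']/2))
    def pr(P):
        p=R.T@(P-st['position']);v=np.linalg.inv(T)@np.append(p,1);h=np.hypot(v[0],v[1]);r=f*np.arctan2(h,-v[2])/h
        return np.array([w['cx']+v[0]*r,w['cy']-v[1]*r])
    def res(u):
        e,y=u[3],u[4];nn=np.array([-np.cos(e)*np.cos(y),-np.cos(e)*np.sin(y),np.sin(e)]);yy=np.array([-np.sin(y),np.cos(y),0]);up=np.cross(nn,yy)
        up=up if up[2]>0 else -up
        return np.concatenate([pr(u[:3]+a*.033*yy+b*.023*up)-z for (a,b),z in zip([(1,1),(-1,1),(-1,-1),(1,-1)],o)])
    r=least_squares(res,[.697,.167,.055,.7,-.1],x_scale=[.01,.01,.01,.1,.1]);print(r.x[:3],np.degrees(r.x[3:]),r.fun.round(1))
```

```text
[  16   16   96   52 4748]
[[266, 17], [271, 67], [357, 67], [361, 17]]
[0.69812062 0.16959732 0.05275272] [40.95211339 -6.07251068] [-0.1  0.   0.3 -0.1 -0.5  0.   0.2  0.1]
```

```bash
python3 -m jog '[{"tx":0,"ty":-0.2,"tz":0.2,"roll":0,"jaw":0.15},{"tx":0,"ty":0,"tz":0,"roll":0,"jaw":0.15},{"tx":0,"ty":0,"tz":0,"roll":0,"jaw":0.15},{"tx":0,"ty":0,"tz":0,"roll":0,"jaw":0.15},{"tx":0,"ty":0,"tz":0,"roll":0,"jaw":0.15},{"tx":0,"ty":0,"tz":0,"roll":0,"jaw":0.15},{"tx":0,"ty":0,"tz":0,"roll":0,"jaw":0.15},{"tx":0,"ty":0,"tz":0,"roll":0,"jaw":0.15}]';python3 -m jog '[{"tx":0,"ty":0,"tz":0,"roll":0,"jaw":0.15},{"tx":0,"ty":0,"tz":0,"roll":0,"jaw":0.15},{"tx":0,"ty":0,"tz":0,"roll":0,"jaw":0.15},{"tx":0,"ty":0,"tz":0,"roll":0,"jaw":0.15},{"tx":0,"ty":0,"tz":0,"roll":0,"jaw":0.15},{"tx":0,"ty":0,"tz":0,"roll":0,"jaw":0.15},{"tx":0,"ty":0,"tz":0,"roll":0,"jaw":0.15},{"tx":0,"ty":0,"tz":0,"roll":0,"jaw":0.15}]'
python3 - <<'E'
from h import *
t=capture('top')
for m in trace('top','tray')[:1]:
    pts=np.argwhere(m['pixels'])[:,::-1].astype(np.float32);print(m['p'],m['bbox'],len(pts))
# tray corners from unobstructed first top picture
im=cv2.imread('pics/top0.png');h=cv2.cvtColor(im,cv2.COLOR_BGR2HSV)
mm=((h[...,0]>60)&(h[...,0]<95)&(h[...,1]>80)).astype(np.uint8);mm[:205]=0;mm[310:]=0;mm[:,:150]=0;mm[:,280:]=0
n,l,s,c=cv2.connectedComponentsWithStats(mm);k=1+s[1:,4].argmax();r=cv2.minAreaRect(np.argwhere(l==k)[:,::-1].astype(np.float32));print(r)
print([atz(t,q[::-1],.018)[:2].round(3).tolist() for q in cv2.boxPoints(r)],atz(t,r[0][::-1],.018))
E
```

```text
time_s: 25.35
position: [0.5512, 0.1849, 0.1809]
tcp_rot: [[0.994, -0.105, -0.002], [-0.105, -0.994, -0.001], [-0.002, 0.002, -1.0]]
force: [0.0, -0.1, -3.1]
opening: 0.34
grasp_force: 30.0
time_s: 26.15
position: [0.5512, 0.1849, 0.1809]
tcp_rot: [[0.994, -0.105, -0.002], [-0.105, -0.994, -0.001], [-0.002, 0.002, -1.0]]
force: [0.2, -0.8, -2.0]
opening: 0.347
grasp_force: 30.0
0.95 [161.8, 220.3, 100.2, 71.4] 1306
((210.5, 256.5), (89.80868530273438, 46.80170822143555), 18.434947967529297)
[[0.399, 0.437], [0.531, 0.395], [0.443, 0.139], [0.312, 0.182]] [0.42080998 0.28786309 0.018     ]
```

```bash
python3 -m jog '[{"tx":-1.5,"ty":0,"tz":-1,"roll":0,"jaw":0.15},{"tx":-3,"ty":-1,"tz":-1,"roll":0,"jaw":0.15},{"tx":-3.5,"ty":-2.5,"tz":0,"roll":0,"jaw":0.15},{"tx":-3.5,"ty":-2.9,"tz":0,"roll":0,"jaw":0.15},{"tx":-2.5,"ty":-2.5,"tz":0,"roll":0,"jaw":0.15},{"tx":0,"ty":0,"tz":0,"roll":-0.14,"jaw":0.15},{"tx":0,"ty":0,"tz":0,"roll":-0.14,"jaw":0.15},{"tx":0,"ty":0,"tz":0,"roll":-0.14,"jaw":0.15}]';python3 -m jog '[{"tx":0,"ty":0,"tz":0,"roll":-0.14,"jaw":0.15},{"tx":0,"ty":0,"tz":0,"roll":-0.14,"jaw":0.15},{"tx":0,"ty":0,"tz":0,"roll":-0.14,"jaw":0.15},{"tx":0,"ty":0,"tz":0,"roll":-0.14,"jaw":0.15},{"tx":0,"ty":0,"tz":0,"roll":-0.14,"jaw":0.15},{"tx":0,"ty":0,"tz":0,"roll":-0.14,"jaw":0.15},{"tx":0,"ty":0,"tz":0,"roll":-0.09,"jaw":0.15},{"tx":0,"ty":0,"tz":0,"roll":0,"jaw":0.15}]'
python3 - <<'E'
from h import *
st=read_state();w=capture('wrist');save(w,'tr.png')
for m in trace('wrist','tray')[:1]:
    M=m['pixels'];print(m['p'],m['bbox'])
    ii=np.argwhere(M)
    # outermost points -> world at z=.018
    P=np.array([watz(w,q,st,.018)[:2] for q in ii[::7]]);u=np.array([.325,.946]);v=np.array([.946,-.325])
    print('along',np.percentile(P@u,[0,1,99,100]),'across',np.percentile(P@v,[0,1,99,100]),'tcp',st['position'][:2]@u,st['position'][:2]@v)
E
```

```text
time_s: 27.05
position: [0.4198, 0.2885, 0.2019]
tcp_rot: [[0.949, 0.316, -0.002], [0.316, -0.949, -0.001], [-0.002, 0.001, -1.0]]
force: [0.1, -0.6, -2.0]
opening: 0.344
grasp_force: 30.0
time_s: 27.85
position: [0.4203, 0.2881, 0.2017]
tcp_rot: [[0.32, 0.947, -0.002], [0.947, -0.32, -0.002], [-0.002, -0.001, -1.0]]
force: [0.1, -0.2, -2.2]
opening: 0.342
grasp_force: 30.0
0.6 [235.7, 71.3, 162.4, 236.7]
along [0.33022312 0.34242718 0.54597739 0.54726517] across [0.23366943 0.2350451  0.37180584 0.37365875] tcp 0.4091050434847977 0.30401007861687523
```

```bash
python3 -m jog '[{"tx":0.4,"ty":0,"tz":3,"roll":0,"jaw":0.15},{"tx":0.4,"ty":0,"tz":4,"roll":0,"jaw":0.15},{"tx":0,"ty":0,"tz":3,"roll":0,"jaw":0.15},{"tx":0,"ty":0,"tz":1.5,"roll":0,"jaw":0.15},{"tx":0,"ty":0,"tz":0.3,"roll":0,"jaw":0.15},{"tx":0,"ty":0,"tz":0.3,"roll":0,"jaw":0.15},{"tx":0,"ty":0,"tz":0.3,"roll":0,"jaw":0.15},{"tx":0,"ty":0,"tz":0,"roll":0,"jaw":0.15}]';python3 -m jog '[{"tx":-0.1,"ty":0,"tz":0.3,"roll":0,"jaw":0.15},{"tx":-0.1,"ty":0,"tz":0.3,"roll":0,"jaw":0.15},{"tx":-0.1,"ty":0,"tz":0.3,"roll":0,"jaw":0.15},{"tx":-0.1,"ty":0,"tz":0.3,"roll":0,"jaw":0.15},{"tx":-0.1,"ty":0,"tz":0.3,"roll":0,"jaw":0.15},{"tx":-0.1,"ty":0,"tz":0.3,"roll":0,"jaw":0.15},{"tx":-0.1,"ty":0,"tz":0.3,"roll":0,"jaw":0.15},{"tx":-0.1,"ty":0,"tz":0.3,"roll":0,"jaw":0.15}]'
```

```text
time_s: 28.75
position: [0.4231, 0.295, 0.0787]
tcp_rot: [[0.321, 0.947, -0.002], [0.947, -0.321, -0.002], [-0.003, -0.001, -1.0]]
force: [-1.8, -2.3, 3.7]
opening: 0.345
grasp_force: 30.0
time_s: 29.55
position: [0.4218, 0.288, 0.0541]
tcp_rot: [[0.321, 0.947, 0.0], [0.947, -0.321, -0.001], [-0.001, 0.001, -1.0]]
force: [-0.8, -2.5, 3.5]
opening: 0.344
grasp_force: 30.0
```

Contact came at the predicted height, at about 6 N, and the scanner is rotating back toward flat. I'll keep lowering to about z = 0.027.

```bash
python3 -m jog '[{"tx":0,"ty":0,"tz":0.3,"roll":0,"jaw":0.15},{"tx":0,"ty":0,"tz":0.3,"roll":0,"jaw":0.15},{"tx":0,"ty":0,"tz":0.3,"roll":0,"jaw":0.15},{"tx":0,"ty":0,"tz":0.3,"roll":0,"jaw":0.15},{"tx":0,"ty":0,"tz":0.3,"roll":0,"jaw":0.15},{"tx":0,"ty":0,"tz":0.3,"roll":0,"jaw":0.15},{"tx":0,"ty":0,"tz":0.3,"roll":0,"jaw":0.15},{"tx":0,"ty":0,"tz":0.2,"roll":0,"jaw":0.15}]';python3 -m jog '[{"tx":0,"ty":0,"tz":0.2,"roll":0,"jaw":0.15},{"tx":0,"ty":0,"tz":0,"roll":0,"jaw":0.15}]';python3 -m jog '[{"tx":0,"ty":0,"tz":0.1,"roll":0,"jaw":0.15},{"tx":0,"ty":0,"tz":0,"roll":0,"jaw":0.15}]'
```

```text
time_s: 30.35
position: [0.4209, 0.2879, 0.0296]
tcp_rot: [[0.32, 0.947, -0.002], [0.947, -0.32, -0.002], [-0.002, -0.002, -1.0]]
force: [-0.8, -3.0, 3.1]
opening: 0.337
grasp_force: 30.0
time_s: 30.55
position: [0.421, 0.2879, 0.0277]
tcp_rot: [[0.32, 0.947, -0.002], [0.947, -0.32, -0.002], [-0.002, -0.002, -1.0]]
force: [-0.2, -0.8, 0.7]
opening: 0.345
grasp_force: 30.0
time_s: 30.75
position: [0.421, 0.2879, 0.0269]
tcp_rot: [[0.32, 0.947, -0.002], [0.947, -0.32, -0.001], [-0.002, -0.001, -1.0]]
force: [-1.4, -2.5, 0.8]
opening: 0.341
grasp_force: 30.0
```

```bash
python3 -m jog '[{"tx":0,"ty":0,"tz":0.05,"roll":0,"jaw":0.15},{"tx":0,"ty":0,"tz":0,"roll":0,"jaw":0.6},{"tx":0,"ty":0,"tz":0,"roll":0,"jaw":0.6},{"tx":0,"ty":0,"tz":0,"roll":0,"jaw":0.6},{"tx":0,"ty":0,"tz":0,"roll":0,"jaw":0.6},{"tx":0,"ty":0,"tz":0,"roll":0,"jaw":0.6}]';python3 -m jog '[{"tx":0,"ty":0,"tz":-1,"roll":0,"jaw":0.6},{"tx":0,"ty":0,"tz":-3,"roll":0,"jaw":0.6},{"tx":0,"ty":0,"tz":-4,"roll":0,"jaw":0.6},{"tx":-4,"ty":0,"tz":-3,"roll":0,"jaw":0.6},{"tx":-4.5,"ty":0,"tz":-1,"roll":0,"jaw":0.6},{"tx":-4.5,"ty":0,"tz":0,"roll":0,"jaw":0.6},{"tx":-4,"ty":0,"tz":0,"roll":0,"jaw":0.6},{"tx":0,"ty":0,"tz":0,"roll":0,"jaw":0.6}]'
python3 - <<'E'
from h import *
st=read_state();w=capture('wrist');s=capture('scene')
a=cv2.resize(w['img'],(480,360));b=cv2.resize(s['img'][170:300,360:500],(320,360),interpolation=cv2.INTER_CUBIC)
cv2.imwrite('pics/end.png',np.hstack([a,b])[:,:,::-1])
E
```

```text
time_s: 31.35
position: [0.4211, 0.288, 0.0265]
tcp_rot: [[0.32, 0.947, -0.002], [0.947, -0.321, -0.001], [-0.002, -0.001, -1.0]]
force: [-0.7, -0.8, -0.5]
opening: 0.593
grasp_force: 0.0
time_s: 32.15
position: [0.3641, 0.1241, 0.1475]
tcp_rot: [[0.325, 0.946, -0.005], [0.946, -0.325, -0.002], [-0.004, -0.004, -1.0]]
force: [0.2, 0.2, 0.4]
opening: 0.594
grasp_force: 0.0
```

View pics/end.png

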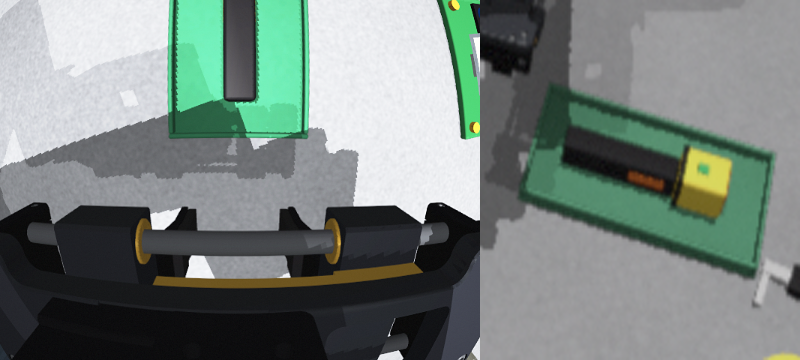

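The picture shows the scanner lying flat inside the tray (crop centre about 645,170), clear of all the walls, with the gripper away from it.

```bash
python3 -c "
from rig import *
print(hand_in())"
```

```text
the job is handed in; nothing more can be done
None
```

I handed the job in at about 32 s: the scanner was drawn out, laid down, regripped at the trigger bars, held for over a second at about 100 mm from the blue module's label, and now lies flat in the green tray; since the tool can't tilt, I set its roughly 40° downward pitch by lightly pressing its tail on the edge of the white box, which didn't visibly move.

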